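# Start and seat the filler plug of a gear case

## Task

Two gear cases stand on the bench. On one of them the wing-handled filler plug was left standing proud, its thread resting on top of the thread in the collar. Turn that plug backward (counter-clockwise seen from above) until its thread start drops in, then turn it forward (clockwise) until it is fully home against its stop; never drive it forward before it has dropped, and leave the other gear case alone.

Things in the scene. Friction and masses are not known exactly. Their poses are not given: they have to be found in the camera images.
- plug_grip (a point): Centre of the proud plug's wing handle, on the plug's axis. The wing is an upright dark steel bar 56 mm long (point x), 12 mm thick (y), 34 mm high (17 mm above and below this point; z up). Below it a dark cap disc, 58 mm diameter, 8 mm thick, top 17 mm below this point, on a brass stem. The point is 123 mm above the bench when the plug is home, about 14 mm higher at the start.
- case_a: Gear case that carries the proud plug: aluminium casting 130 x 110 mm, fixed to the bench, origin at the centre of its underside, z up. In the middle of its top a round collar, 62 mm diameter, rim 98 mm above the bench; the plug stands in it and its cap disc lies flush on the rim when home.
- plug (a joint): Turn of the proud plug, rad, positive clockwise from above (forward). Starts at 0.55 to 0.85, on top of the thread. Turned back it rises 1 to 3 mm; between 0.2 and 0 it drops 12 mm by its 3 N weight if not clamped (fingers loosely beside the wing let it fall). Back stop -0.35. Then forward it sinks 4 mm per rad to the stop at 1.2: home. Light friction (0.1 N m); stays where left.
- plug_lift (a joint): Height of the proud plug above its home position, m: about 0.014 at the start, 0.005 once its thread start has dropped in (at turn 0), 0 when home.
- case_b: The other gear case: same 130 x 110 mm casting, collar and wing plug, but its plug is already home (cap disc flush on the collar, wing top 140 mm above the bench). Fixed; origin at the centre of its underside. Not to be touched.

How it is judged:
On the way:
1. the proud plug has been turned backward and its thread start has dropped in (value of joint plug below 0.3 rad and value of joint plug_lift below 0.008 m), for 0.05 s.
At the end, for the whole second after the job is handed in: The plug is home and at rest: turned forward to within 0.2 rad of its stop (joint above 1.0) and its cap disc within 3 mm of its home height on the collar (value of joint plug above 1 rad and value of joint plug_lift below 0.003 m and velocity of joint plug between -0.1 and 0.1 rad/s); the robot touches nothing.
It fails at once if the plug was driven forward (turn above 1.05) while still resting on top of the thread: cross-threaded (value of joint plug above 1.05 rad and value of joint plug_lift above 0.008 m).
It fails at once if the other gear case was touched with more than 3 N (contact force between any of the fingers, the arm and case_b above 3 N).
It also fails if it takes over 38 s, if anything falls off the work surface, if the arm or the gripper's body presses on something with over 40 N, if the wrist force passes 120 N, or if a joint passes its speed limit or range.

## Robot

A 6-joint arm with a two-finger parallel gripper is mounted at the origin on the work surface. World frame = base frame: x ahead of the robot, y to its left, z up, the work surface at z = 0. Lengths are in m, angles in rad, forces in N, time in s.
With the tool pointing down it reaches from about 0.35 to 0.775 m from the base axis. Payload 5.5 kg.
Tool frame: the origin (TCP) lies midway between the tips of the shut fingers; the grasp point (between the pads) lies 19 mm behind it; z points along the fingers, y is the direction in which the jaws open and shut (so a half turn about z gives the same grasp; the last joint's range is limited). The gripper opens to 85 mm and grips with 20 to 120 N. Pads are 22 mm wide; open, the fingers measure 114 mm over their backs; the gripper's body (76 mm by 85 mm) begins 54 mm behind the grasp point. The pads swing forward as they close: fully open they stand 13 mm farther back than shut.
Start: joints at [-1.42, 0.313, 0.046, 1.304, 0, 1.431], TCP at [0.165, -0.551, 0.231] pointing down, gripper open.
Joint ranges: [-2.76, 2.76], [-0.86, 1.69], [-1.03, 1.26], [-2.2, 2.34], [-1.47, 1.5], [-3.14, 3.14]. Speed limits (rad/s): [2.57, 2.57, 3.14, 3.14, 3.14, 3.14].

## Interface

Orientations are given as a unit quaternion [w, x, y, z].
In Python, from workcell import env gives the robot as it stands.
- The arm moves only by the shell command python3 -m pendant 'ROWS' [FORCE]. ROWS is JSON, a list of rows, each a list of 3 entries, a list of its own where there are three numbers: the shift along the tool's x, y, z each as a share of 20 mm, from -1 to 1, then the turn about the tool's z as a share of 6 degrees, from -1 to 1, then the closure, from -1 (fully open) to 1 (shut). In form: [[[tx, ty, tz], turn, claw], ...]. A call has 1 to 12 rows; each row shifts and turns the commanded pose from where the row before left it, along the tool's axes as they then stand; what a row does not reach is not made up. A row lasts 1/8 s, in which the tool goes at most 62.5 mm and 10.7 degrees, less where a joint would pass 70% of its speed; a pose out of reach is approached as far as the arm can. A call with a number of a shift or a turn outside -1 to 1 is refused whole. A call with a gripper value outside its range is refused whole. The fingers move at their own pace and stop on an object; FORCE is the grip in N (left out, the last holds). Time passes only in rows, so rows that do not move let the fingers close. It gives the time, the measured TCP pose, the force and the opening at its end, in the units of the state.
- env.get_state(): the state, without advancing time (a new reading comes with each control period).
- env.read_camera(name): name is "scene" or "top" or "wrist"; returns a dict with "color" (384x512x3 uint8, blue, green, red), "mtx" (3x3 intrinsics, pixels), "view" (4x4, takes a point from world to camera coordinates). Camera axes: x right, y down, z forward; pixel columns grow to the right and rows downward; lengths in m; the calibration is good to about 2 mm. A picture is of the moment at which its call begins. There is no depth.
- env.hand_in(): hands the job in, once; it reports no verdict.
Trained networks look in the newest picture that a camera, given by its name, has taken for a name from the list of things; names that differ only in an ending like _2 or _b are one class to them, and where a whole thing is asked for, a point or a joint stands for the part that bears it (a point fixed in the world has none). Each returns a list of dicts, best first, with "p" (0 to 1); they miss things now and then, are a little off and sometimes report something else, mostly with a low value. They report only what shows in the picture. A call takes as long as a camera call.
- env.boxes_of(camera, thing): "location" ([column, row] in pixels, amid what is visible of it).
- env.cut_out(camera, thing): "region" (384x512 bool, what is visible of it) and "location" ([column, row] in pixels, amid what is visible of it).
The state is a dict: "clock": time; "joint_pos": joint angles; "qvel": joint speeds; "tau": joint torques, N m; "tcp_pos": TCP position; "orientation": TCP orientation; "wrist_force": force on the tool from outside, world axes, zero at the start; "ft_torque": the same for the moment, N m; "finger_gap": finger opening in m.
Only numpy, scipy, OpenCV 4.12 (cv2) and the standard library are available. Lean on these libraries where they do the work, as an engineer would, in place of code of your own. Each camera call takes 0.05 s, during which the arm holds its last target.

## Working session

There is one attempt and no reset: what is moved stays moved. The work goes in short steps, Python scripts to look and compute and a shell command to move; the robot and the scene stay as the last step left them, time stands still between calls to the robot, and variables do not carry over. Pictures are saved under pics/ and viewed, and the job is handed in when it is done.

```bash
ls; mkdir -p pics; cat > h.py <<'E'
import numpy as np, cv2
from workcell import env
def ray(c,uv):
    V=np.array(c["view"]);K=np.array(c["mtx"])
    d=np.linalg.inv(K)@np.array([uv[0],uv[1],1.]);R=V[:3,:3];o=-R.T@V[:3,3]
    return o,R.T@d
def atz(c,uv,z):
    o,d=ray(c,uv);return o+d*(z-o[2])/d[2]
def proj(c,p):
    V=np.array(c["view"]);q=V[:3,:3]@np.array(p)+V[:3,3];q=np.array(c["mtx"])@q;return q[:2]/q[2]
E
python3 - <<'E'
from h import *
for n in ["scene","top","wrist"]:
    c=env.read_camera(n);cv2.imwrite(f"pics/{n}0.png",c["color"])
    print(n,"cam at",ray(c,(0,0))[0].round(3))
    for t in ["plug_grip","case_a","plug"]:
        for z in [0.137]:
            for r in env.boxes_of(n,t): print(t,r["p"],np.round(r["location"],1),atz(c,r["location"],z).round(4))
s=env.get_state();print({k:np.round(v,3) for k,v in s.items()})
E
```

```text
pics
scene cam at [1.123 0.231 0.7  ]
plug_grip 0.89 [179.9 157.1] [ 0.5126 -0.1744  0.137 ]
case_a 0.95 [184.9 185.7] [ 0.5919 -0.121   0.137 ]
case_a 0.92 [359.8 250.1] [0.6355 0.2399 0.137 ]
plug 0.64 [181.1 156.1] [ 0.5085 -0.1736  0.137 ]
top cam at [ 0.492 -0.006  1.038]
plug_grip 0.94 [344.8 226.1] [ 0.4885 -0.1865  0.137 ]
case_a 0.73 [127.9 201.7] [0.528  0.2067 0.137 ]
case_a 0.6 [329.8 225.5] [ 0.4892 -0.1593  0.137 ]
plug 0.81 [341.9 223.1] [ 0.4938 -0.1812  0.137 ]
wrist cam at [ 0.242 -0.528  0.374]
{'clock': np.float64(0.6), 'joint_pos': array([-1.42 ,  0.313,  0.046,  1.304, -0.   ,  1.431]), 'qvel': array([-0.001,  0.   , -0.001, -0.   , -0.002, -0.001]), 'tau': array([-1.0000e-03, -4.8015e+01,  2.9867e+01,  0.0000e+00, -0.0000e+00,
        0.0000e+00]), 'tcp_pos': array([ 0.165, -0.551,  0.231]), 'orientation': array([ 0.   ,  0.989,  0.145, -0.   ]), 'wrist_force': array([ 0.021, -0.139, -0.417]), 'ft_torque': array([ 0.032,  0.07 , -0.005]), 'finger_gap': np.float64(0.085)}
```

```bash
python3 - <<'E'
import cv2,numpy as np
a=cv2.imread("pics/top0.png");b=cv2.imread("pics/scene0.png")
cv2.imwrite("pics/t1.png",cv2.resize(a[170:290,270:410],None,fx=5,fy=5,interpolation=2)[:600])
cv2.imwrite("pics/s1.png",cv2.resize(b[110:230,120:260],None,fx=5,fy=5,interpolation=2)[:600])
E
```

```text
(no output)
```

View pics/top0.png

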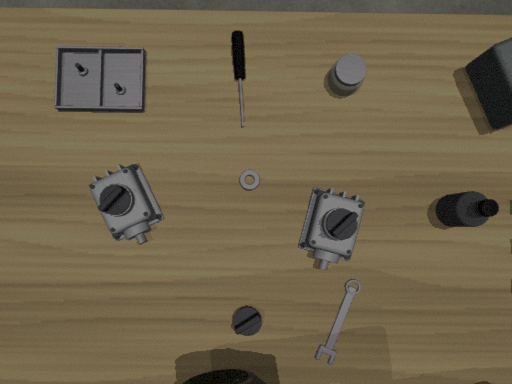

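View pics/t1.png

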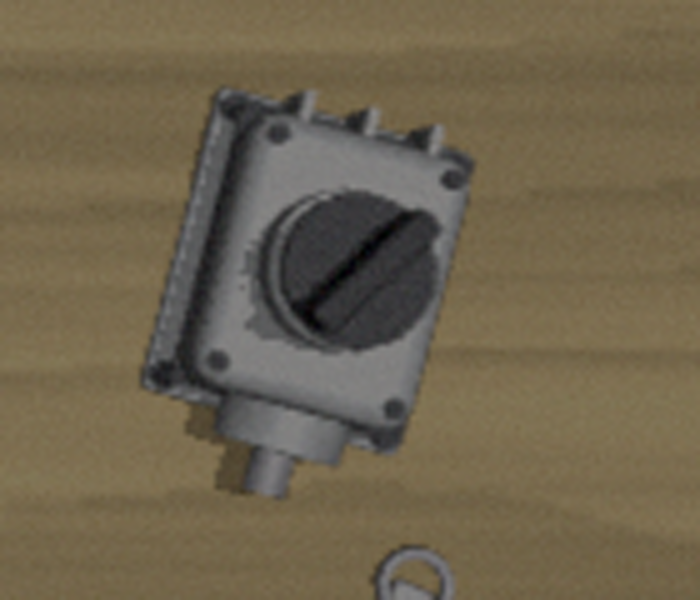

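View pics/s1.png

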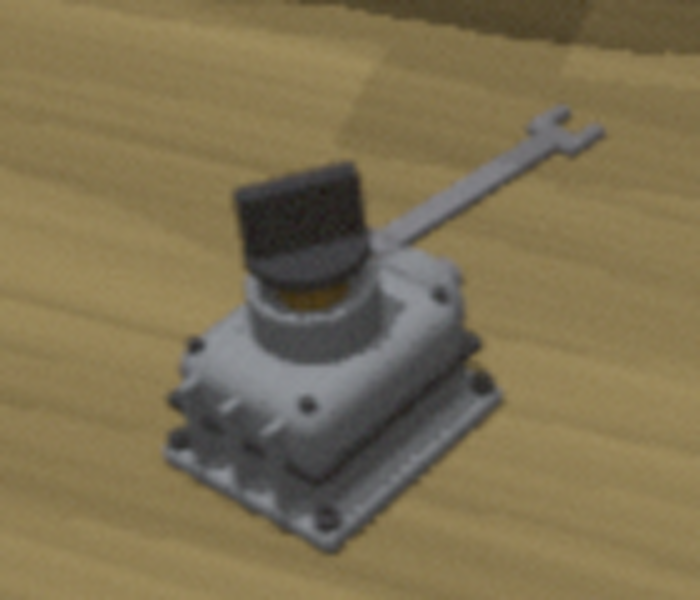

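View pics/scene0.png

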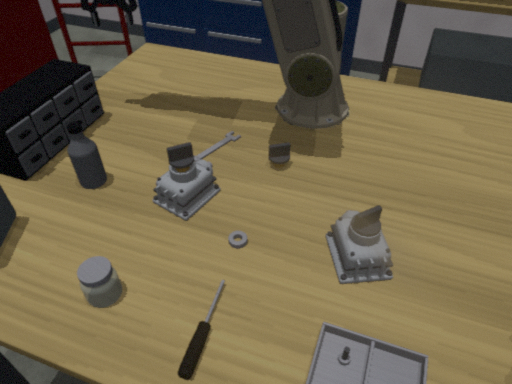

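The proud plug is on the right-hand case in the top view: the scene picture shows its brass stem at about (184,170), and the plug is at about (342,224) in the top picture. I'll fit its pose using the silhouettes.

```bash
cat >> h.py <<'E'
from scipy.spatial import ConvexHull
from scipy.optimize import minimize
def parts(x,y,z,yaw):
    c,s=np.cos(yaw),np.sin(yaw)
    w=[(a*.028,b*.006,d*.017) for a in(-1,1) for b in(-1,1) for d in(-1,1)]
    t=np.linspace(0,2*np.pi,40,endpoint=False)
    k=[(.029*np.cos(a),.029*np.sin(a),h) for a in t for h in(-.017,-.025)]
    f=lambda P:[(x+c*p[0]-s*p[1],y+s*p[0]+c*p[1],z+p[2]) for p in P]
    return f(w),f(k)
def render(cam,q,S=4):
    m=np.zeros((384*S,512*S),np.uint8)
    for P in parts(*q):
        uv=np.array([proj(cam,p) for p in P])
        h=cv2.convexHull(((uv+.5)*S).astype(np.float32)).round().astype(np.int32)
        cv2.fillConvexPoly(m,h,255)
    return cv2.resize(m,(512,384),interpolation=cv2.INTER_AREA)/255.
def fit(obs,q0,fixz=False):
    def cost(q):
        return sum(np.abs(render(c,q)-M).sum() for c,M in obs)
    sc=np.array([.01,.01,.006,.25])
    best=None
    for dy in(-.3,0,.3):
        x0=np.array(q0)+[0,0,0,dy]
        simp=np.vstack([x0]+[x0+sc*e for e in np.eye(4)])
        r=minimize(cost,x0,method="Nelder-Mead",options=dict(initial_simplex=simp,maxiter=200,xatol=2e-4,fatol=.2))
        if best is None or r.fun<best.fun: best=r
    return best
E
python3 - <<'E'
from h import *
obs=[]
for n in ["top","scene"]:
    c=env.read_camera(n)
    for r in env.cut_out(n,"plug")[:2]: print(n,r["p"],r["location"],r["region"].sum())
    R=env.cut_out(n,"plug_grip");print(n,[(r["p"],r["location"],r["region"].sum()) for r in R])
    obs.append((c,R[0]["region"].astype(float)))
for o in ([obs[0]],[obs[1]],obs):
    b=fit(o,[.492,-.182,.137,-.8]);print(b.x.round(4),b.fun)
c=obs[0][0];v=[]
for c,M in obs:
    im=c["color"].copy();
    for P in parts(*b.x):
        for p in P:
            u=proj(c,p).round().astype(int);im[u[1],u[0]]=(0,0,255)
    k=np.argwhere(M>0).mean(0).astype(int)
    im2=c["color"].copy();im2[M>0,1]=255
    for I in(im,im2): v.append(cv2.resize(I[k[0]-35:k[0]+35,k[1]-45:k[1]+45],None,fx=4,fy=4,interpolation=0))
cv2.imwrite("pics/fit.png",np.vstack([np.hstack(v[:2]),np.hstack(v[2:])]))
E
```

```text
top 0.72 [342.2, 224.1] 786
top [(0.74, [343.1, 222.2], np.int64(787))]
scene 0.57 [179.9, 155.4] 626
scene [(0.8, [179.8, 153.2], np.int64(622))]
[ 0.4929 -0.1844  0.1348 -0.8624] 41.47843137254902
[ 0.4939 -0.1859  0.1341 -0.7385] 61.14901960784314
[ 0.493  -0.1847  0.1335 -0.7784] 112.98039215686273
```

View pics/fit.png

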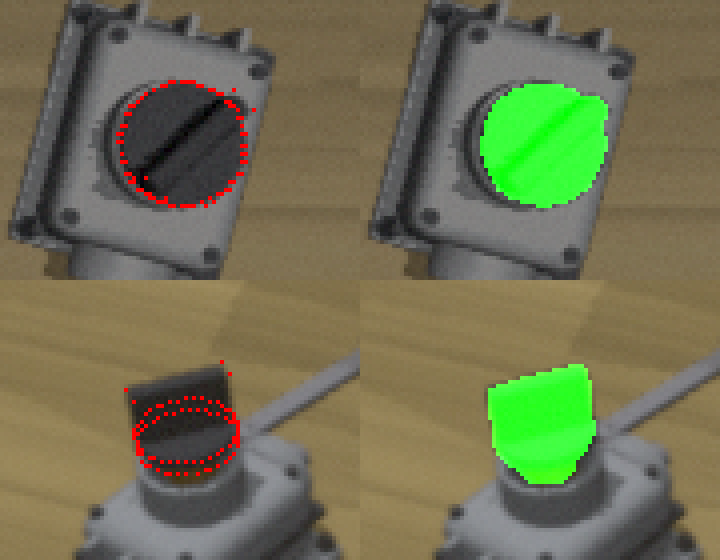

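```bash
R='[[0.95,-0.58,0],0,-1]'; python3 -m pendant '[[[0.95,-0.58,0],0,-1],[[0.95,-0.58,0],0,-1],[[0.95,-0.58,0],0,-1],[[0.95,-0.58,0],0,-1],[[0.95,-0.58,0],0,-1],[[0.95,-0.58,0],0,-1],[[0.95,-0.58,0],0,-1],[[0.95,-0.58,0],0,-1],[[0.95,-0.58,0],0,-1],[[0.95,-0.58,0],0,-1],[[0.95,-0.58,0],0,-1]]' 20 && python3 -m pendant '[[[0.95,-0.58,0],0,-1],[[0.95,-0.58,0],0,-1],[[0.95,-0.58,0],0,-1],[[0.95,-0.58,0],0,-1],[[0.95,-0.58,0],0,-1],[[0.95,-0.58,0],0,-1],[[0.95,-0.58,0],0,-1],[[0.95,-0.58,0],0,-1],[[0.95,-0.58,0],0,-1],[[0.95,-0.58,0],0,-1],[[0.95,-0.58,0],0,-1]]'
python3 -m pendant '[[[0,0,0],-1,-1],[[0,0,0],-1,-1],[[0,0,0],-1,-1],[[0,0,0],-1,-1],[[0,0,0],-1,-1],[[0,0,0],-1,-1],[[0,0,0],-1,-1],[[0,0,0],-1,-1],[[0,0,0],-1,-1],[[0,0,0],-1,-1]]' && python3 -m pendant '[[[0,0,0],-1,-1],[[0,0,0],-1,-1],[[0,0,0],-1,-1],[[0,0,0],-1,-1],[[0,0,0],-1,-1],[[0,0,0],-1,-1],[[0,0,0],-1,-1],[[0,0,0],-1,-1],[[0,0,0],-1,-1],[[0,0,0],0,-1]]'
python3 - <<'E'
from h import *
c=env.read_camera("wrist");cv2.imwrite("pics/w1.png",c["color"])
s=env.get_state();q=s["orientation"];print(s["clock"],s["tcp_pos"],s["joint_pos"].round(3) if hasattr(s["joint_pos"],'round') else s["joint_pos"],"xang",2*np.arctan2(q[2],q[1]))
for t in ["plug_grip","case_a"]:
    for r in env.boxes_of("wrist",t): print(t,r["p"],np.round(r["location"],1),atz(c,r["location"],.137).round(4))
E
```

```text
clock: 2.28
tcp_pos: [0.3294, -0.3674, 0.2314]
orientation: [0.0, 0.989, 0.145, 0.0]
wrist_force: [-0.1, 0.9, 0.2]
finger_gap: 0.0855
clock: 3.65
tcp_pos: [0.4927, -0.185, 0.2314]
orientation: [0.0, 0.989, 0.145, 0.0]
wrist_force: [0.2, 0.4, 0.3]
finger_gap: 0.0855
clock: 4.9
tcp_pos: [0.4922, -0.1856, 0.2314]
orientation: [0.0, 0.783, 0.622, -0.0]
wrist_force: [0.6, 0.4, -0.0]
finger_gap: 0.0854
clock: 6.15
tcp_pos: [0.4922, -0.1858, 0.2314]
orientation: [0.0, 0.418, 0.909, -0.0]
wrist_force: [-0.3, -1.1, 0.3]
finger_gap: 0.0854
6.2 [ 0.49218438 -0.18587309  0.23133479] [-0.514  0.218 -0.081  1.272 -0.     0.349] xang 2.279025650345059
plug_grip 0.94 [252.9 189.4] [ 0.4889 -0.1815  0.137 ]
case_a 0.93 [256.3 161.3] [ 0.4753 -0.1614  0.137 ]
```

View pics/w1.png

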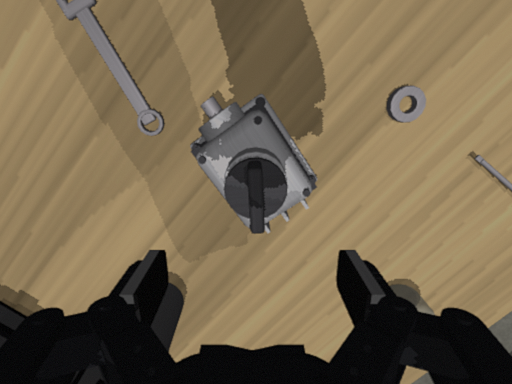

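The wrist picture shows the wing standing almost along the image's vertical, from about (254,165) to (258,230), so the tool is nearly aligned with it. I'll refine the fit using the wrist picture.

```bash
python3 - <<'E'
from h import *
c=env.read_camera("wrist");R=env.cut_out("wrist","plug_grip")
print([(r["p"],r["location"],r["region"].sum()) for r in R])
b=fit([(c,R[0]["region"].astype(float))],[.492,-.185,.137,-.83]);print(b.x.round(4),b.fun)
im=c["color"].copy()
for P in parts(*b.x):
    for p in P:
        u=proj(c,p).round().astype(int);im[u[1],u[0]]=(0,0,255)
im2=c["color"].copy();im2[R[0]["region"],1]=255
cv2.imwrite("pics/fit2.png",np.hstack([cv2.resize(I[140:240,205:305],None,fx=4,fy=4,interpolation=0) for I in(im,im2)]))
E
```

```text
[(0.79, [255.5, 188.6], np.int64(3211))]
[ 0.4953 -0.1864  0.1295 -0.7992] 100.30588235294118
```

View pics/fit2.png

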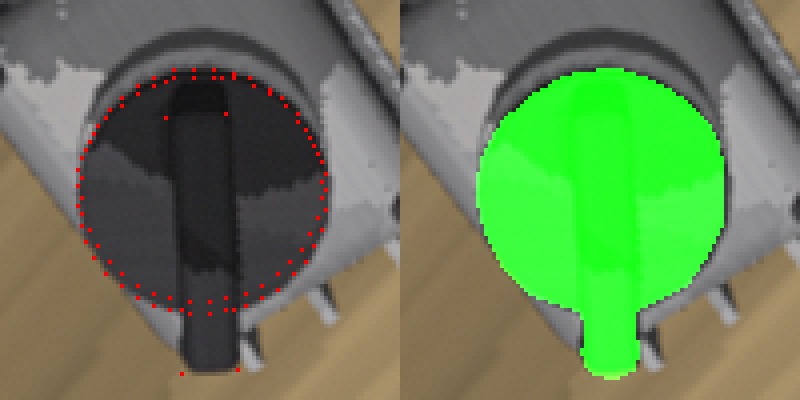

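```bash
python3 -m pendant '[[[-0.05,0.06,0],-0.3,-1],[[0,0,1],0,-1],[[0,0,1],0,-1],[[0,0,1],0,-1],[[0,0,1],0,-0.5],[[0,0,1],0,0],[[0,0,0],0,0.5],[[0,0,0],0,0.5],[[0,0,0],0,0.5]]' 20
python3 - <<'E'
from h import *
c=env.read_camera("wrist");cv2.imwrite("pics/w2.png",c["color"])
s=env.get_state();print(s["tcp_pos"],s["wrist_force"])
c=env.read_camera("scene");cv2.imwrite("pics/s2.png",cv2.resize(c["color"][90:230,110:270],None,fx=4,fy=4))
E
```

```text
clock: 7.52
tcp_pos: [0.4944, -0.1869, 0.1324]
orientation: [0.001, 0.403, 0.915, -0.0]
wrist_force: [0.1, -0.1, -0.8]
finger_gap: 0.0212
[ 0.49433057 -0.18691377  0.13226695] [ 0.07478778  1.01948535 -0.29595544]
```

View pics/w2.png

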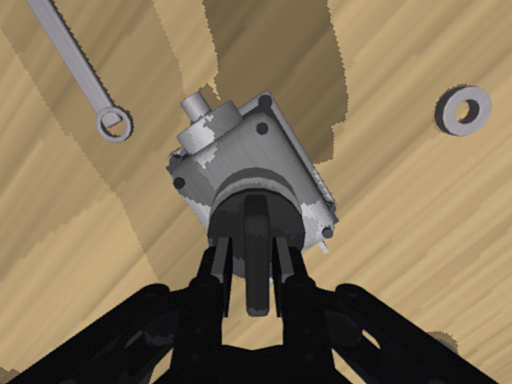

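View pics/s2.png

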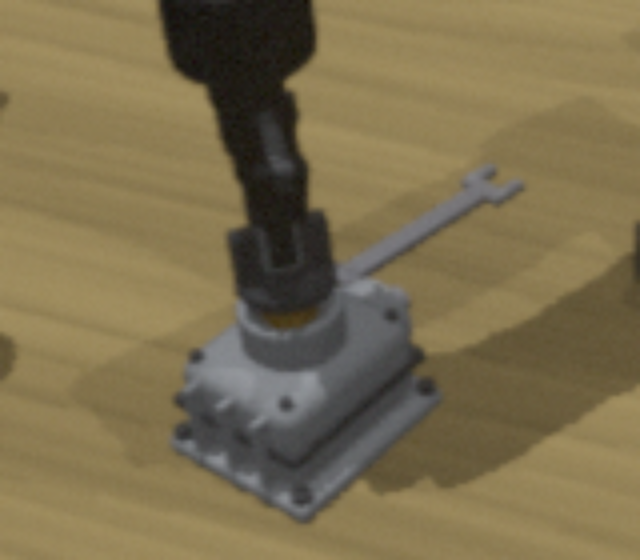

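The fingers straddle the wing, which sits near (256,250) in the wrist view, with a 21 mm gap. Next I'll narrow the gap to a loose 16 mm and turn back (counter-clockwise).

```bash
python3 -m pendant '[[[0,0,0],0,0.62],[[0,0,0],0,0.62],[[0,0,0],-1,0.62],[[0,0,0],-1,0.62],[[0,0,0],-1,0.62],[[0,0,0],-1,0.62],[[0,0,0],-1,0.62],[[0,0,0],-1,0.62],[[0,0,0],-1,0.62],[[0,0,0],0,0.62]]' 20
python3 - <<'E'
from h import *
c=env.read_camera("wrist");cv2.imwrite("pics/w3.png",c["color"])
s=env.get_state();print(s["tcp_pos"],s["wrist_force"],s["ft_torque"],s["joint_pos"])
c=env.read_camera("scene");cv2.imwrite("pics/s3.png",cv2.resize(c["color"][90:230,110:270],None,fx=4,fy=4))
E
```

```text
clock: 8.88
tcp_pos: [0.494, -0.1853, 0.1309]
orientation: [0.0, 0.047, 0.999, 0.001]
wrist_force: [2.8, 4.3, -2.5]
finger_gap: 0.0162
[ 0.49384607 -0.18537612  0.13080385] [ 3.81623278  4.13561945 -2.99549565] [ 0.7674179  -0.63797823 -0.05065012] [-0.51248462  0.27534541 -0.25891057  1.03748688  0.00197834 -0.41671877]
```

View pics/w3.png

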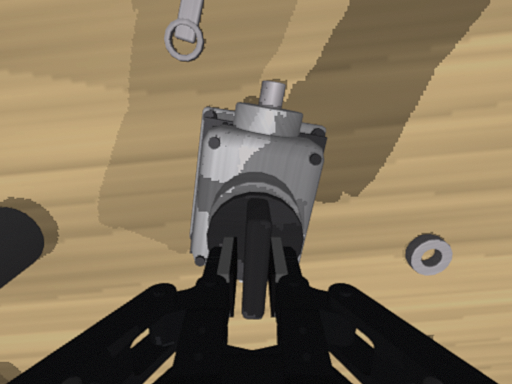

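View pics/s3.png

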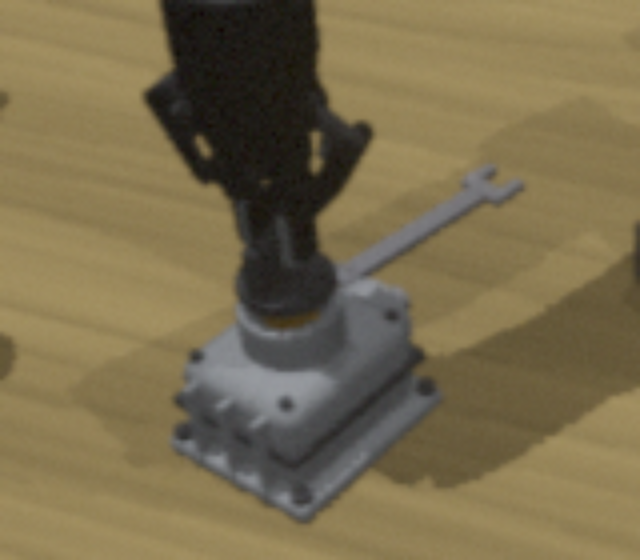

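The plug hasn't dropped yet: brass still shows at about (295,320) in the scene crop. The wing follows with only a small lag, so I'll turn back a little further.

```bash
python3 -m pendant '[[[0,0,0],-1,0.62],[[0,0,0],-1,0.62],[[0,0,0],0,0.6],[[0,0,0],0,0.55],[[0,0,0],0,0.5]]' 20
python3 - <<'E'
from h import *
c=env.read_camera("wrist");cv2.imwrite("pics/w4.png",c["color"])
s=env.get_state();print(s["tcp_pos"],s["wrist_force"],s["ft_torque"],s["joint_pos"])
c=env.read_camera("scene");cv2.imwrite("pics/s4.png",cv2.resize(c["color"][90:230,110:270],None,fx=4,fy=4))
E
```

```text
clock: 9.6
tcp_pos: [0.4937, -0.1872, 0.1315]
orientation: [0.0, -0.056, 0.998, -0.001]
wrist_force: [-0.0, 0.0, 0.0]
finger_gap: 0.0211
[ 0.49387667 -0.18716869  0.13161022] [ 0.00594543 -0.32728778 -0.82609665] [-0.01950246 -0.01070067 -0.01604868] [-5.13825980e-01  2.74612067e-01 -2.57796784e-01  1.03736174e+00
 -8.42691896e-04 -6.25518484e-01]
```

View pics/w4.png

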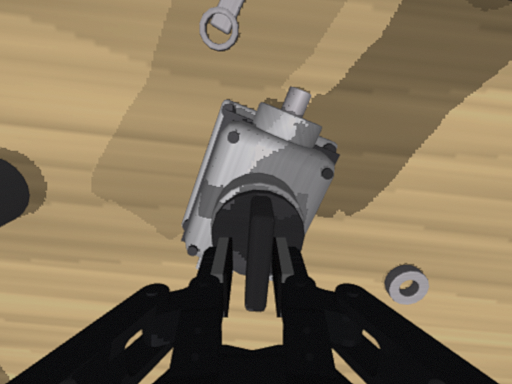

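View pics/s4.png

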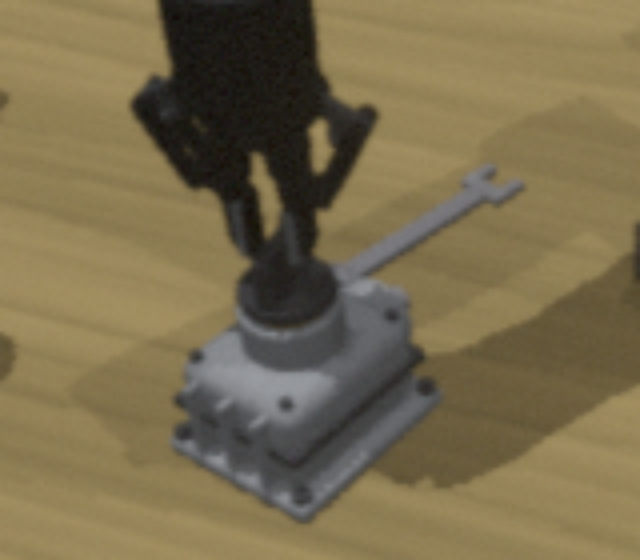

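```bash
python3 - <<'E'
from h import *
c=env.read_camera("scene");v=[]
print(env.get_state()["finger_gap"])
for L in(.005,.016):
    im=cv2.resize(c["color"],None,fx=4,fy=4,interpolation=2)
    for P in parts(.4945,-.1855,.123+L,.0):
        P=P if len(P)>8 else []
        for p in P:
            u=(proj(c,p)*4+1.5).round().astype(int);cv2.circle(im,tuple(int(k) for k in u),1,(0,0,255),-1)
    v.append(im[480:760,560:940])
cv2.imwrite("pics/d.png",np.hstack(v))
E
```

```text
0.020965214836981622
```

View pics/d.png

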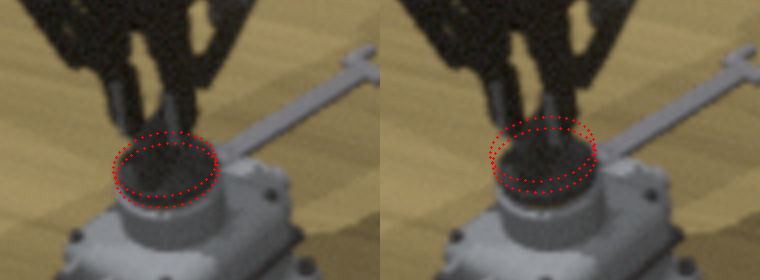

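The plug has dropped: the 5 mm-lift outline fits the cap and the 16 mm one doesn't. Now I'll lower the tool about 10 mm and turn forward with the fingers loose.

```bash
python3 -m pendant '[[[0,0,0.5],0,0.62],[[0,0,0],0,0.64],[[0,0,0.02],1,0.64],[[0,0,0.02],1,0.64],[[0,0,0.02],1,0.64],[[0,0,0.02],1,0.64],[[0,0,0.02],1,0.64],[[0,0,0.02],1,0.64],[[0,0,0.02],1,0.64],[[0,0,0.02],1,0.64],[[0,0,0.02],1,0.64],[[0,0,0.02],1,0.64]]' 20
python3 - <<'E'
from h import *
c=env.read_camera("wrist");cv2.imwrite("pics/w5.png",c["color"])
s=env.get_state();print(s["tcp_pos"],s["wrist_force"],s["ft_torque"],s["joint_pos"])
c=env.read_camera("scene");cv2.imwrite("pics/s5.png",cv2.resize(c["color"][90:230,110:270],None,fx=4,fy=4))
E
```

```text
clock: 11.25
tcp_pos: [0.4933, -0.1832, 0.1169]
orientation: [-0.001, 0.451, 0.893, 0.003]
wrist_force: [1.5, 10.3, 1.5]
finger_gap: 0.0153
[ 0.49342306 -0.18355298  0.11684425] [0.85919727 7.55975739 0.71879067] [ 1.4212778  -0.21380589  0.11204383] [-0.51143555  0.28561559 -0.28168007  1.00621461  0.00476285  0.42795362]
```

View pics/w5.png

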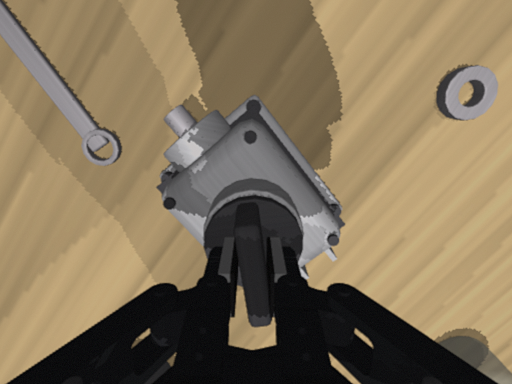

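View pics/s5.png

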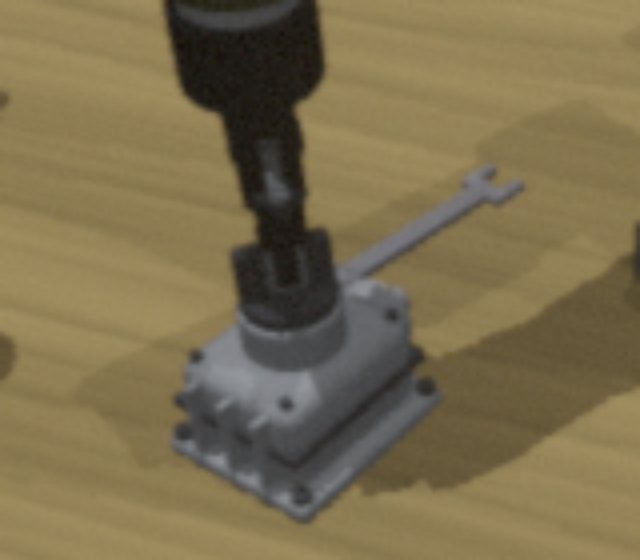

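```bash
python3 -m pendant '[[[0,0,0.02],1,0.64],[[0,0,0.02],1,0.64],[[0,0,0.02],1,0.64],[[0,0,0.02],1,0.64],[[0,0,0],0,0.64]]' 20
python3 -c "
from h import *
s=env.get_state();print(s['wrist_force'],s['ft_torque'],s['joint_pos'][5])"
python3 -m pendant '[[[0,0,0],1,0.64],[[0,0,0],0,0.64]]' 20
python3 - <<'E'
from h import *
c=env.read_camera("wrist");cv2.imwrite("pics/w6.png",c["color"])
s=env.get_state();print(s["tcp_pos"],s["wrist_force"],s["ft_torque"],s["joint_pos"],s["finger_gap"])
E
```

```text
clock: 11.98
tcp_pos: [0.4945, -0.1854, 0.1156]
orientation: [0.0, 0.626, 0.78, 0.001]
wrist_force: [2.7, 3.8, -1.2]
finger_gap: 0.0155
[ 2.68073168  3.82478462 -1.15244546] [ 0.79758103 -0.46741849  0.09942521] 0.840802793460461
clock: 12.22
tcp_pos: [0.4944, -0.1858, 0.1155]
orientation: [0.0, 0.666, 0.746, 0.001]
wrist_force: [3.2, 3.2, -1.7]
finger_gap: 0.0152
[ 0.49427493 -0.18591648  0.1154949 ] [ 3.44777064  3.81160666 -1.82694162] [ 0.7706118  -0.62978148  0.04393745] [-0.51275632  0.28747472 -0.28268047  1.00025515  0.00158247  0.94374334] 0.01537929451018564
```

View pics/w6.png

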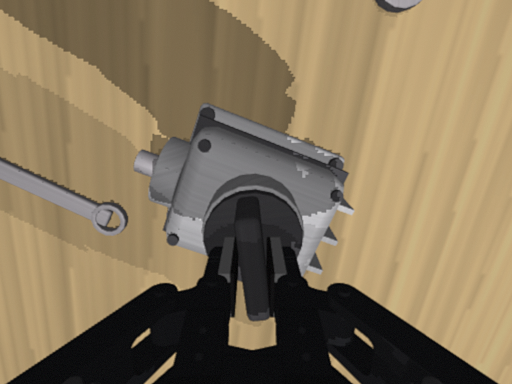

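```bash
python3 -m pendant '[[[0,0,0],1,0.64],[[0,0,0],0,0.64]]' 20
python3 -c "
from h import *
s=env.get_state();print(s['wrist_force'],s['ft_torque'],s['joint_pos'][5])"
python3 -m pendant '[[[0,0,0],1,0.64],[[0,0,0],0,0.64]]' 20
python3 -c "
from h import *
s=env.get_state();print(s['wrist_force'],s['ft_torque'],s['joint_pos'][5])
c=env.read_camera('wrist');cv2.imwrite('pics/w7.png',c['color'])"
```

```text
clock: 12.52
tcp_pos: [0.4942, -0.1865, 0.1156]
orientation: [0.0, 0.704, 0.711, 0.0]
wrist_force: [3.0, 2.2, -1.9]
finger_gap: 0.0154
[ 3.01700208  2.16619662 -1.93880788] [ 0.5195086  -0.6443693   0.00704887] 1.04780544163574
clock: 12.78
tcp_pos: [0.4947, -0.1861, 0.1157]
orientation: [0.0, 0.739, 0.674, 0.001]
wrist_force: [5.1, 4.0, -2.8]
finger_gap: 0.0154
[ 5.05915078  4.03298997 -2.79681331] [ 0.80358458 -1.02207926  0.65433946] 1.150979298071848
```

View pics/w7.png

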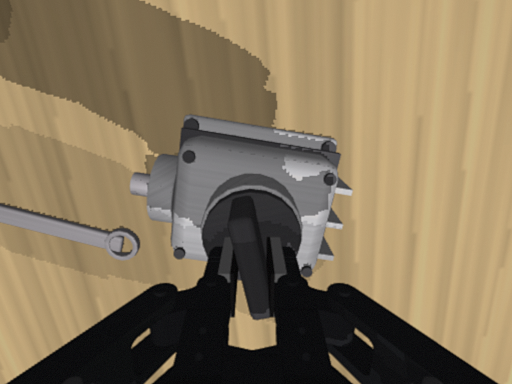

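The moment about z jumped from 0.01 to 0.65 N m and the wing now lags more at (250,260), so it has reached the stop. I'll unwind slightly, open, retreat and check.

```bash
python3 -m pendant '[[[0,0,0],0.3,0.64],[[0,0,0],0,0.64],[[0,0,0],-1,0.6],[[0,0,0],-0.7,0.4],[[0,0,0],0,0],[[0,0,0],0,-0.5],[[0,0,0],0,-0.5],[[0,0,-1],0,-0.5],[[0,0,-1],0,-0.5],[[0,0,-1],0,-0.5],[[0,0,-1],0,-0.5],[[0,0,-1],0,-1]]' 20
python3 -m pendant '[[[-1,0,0],0,-1],[[-1,0,0],0,-1],[[-1,0,0],0,-1],[[-1,0,0],0,-1],[[-1,0,0],0,-1],[[-1,0,0],0,-1],[[0,0,0],0,-1]]'
python3 - <<'E'
from h import *
v=[]
for n in["top","scene"]:
    c=env.read_camera(n)
    R=env.cut_out(n,"plug_grip");print(n,[(r["p"],np.round(r["location"]),r["region"].sum()) for r in R])
    u=proj(c,(.4945,-.1855,.12)).astype(int)
    if R:
        for r in R[:1]:
            b=fit([(c,r["region"].astype(float))],[.4945,-.1855,.125,-1.3]);print(b.x.round(4),b.fun)
    im=cv2.resize(c["color"],None,fx=4,fy=4,interpolation=2)
    for P in parts(.4945,-.1855,.123,-1.3)[1:]:
        for p in P:
            w=proj(c,p)*4+1.5;cv2.circle(im,(int(w[0]),int(w[1])),1,(0,0,255),-1)
    I=cv2.resize(c["color"],None,fx=4,fy=4,interpolation=2)
    sl=np.s_[4*u[1]-140:4*u[1]+140,4*u[0]-180:4*u[0]+180]
    v.append(np.hstack([I[sl],im[sl]]))
cv2.imwrite("pics/end.png",np.vstack(v))
E
```

```text
clock: 14.32
tcp_pos: [0.4936, -0.1866, 0.2164]
orientation: [0.0, 0.689, 0.724, -0.0]
wrist_force: [0.5, 0.4, -0.3]
finger_gap: 0.0799
clock: 15.2
tcp_pos: [0.4997, -0.3082, 0.2153]
orientation: [0.0, 0.69, 0.724, -0.0]
wrist_force: [0.2, 0.5, -0.6]
finger_gap: 0.0856
top [(0.91, array([343., 226.]), np.int64(788))]
[ 0.4924 -0.1826  0.1235 -1.3706] 36.61176470588235
scene [(0.97, array([175., 161.]), np.int64(528))]
[ 0.4962 -0.1851  0.1242 -1.5116] 60.713725490196076
```

View pics/end.png

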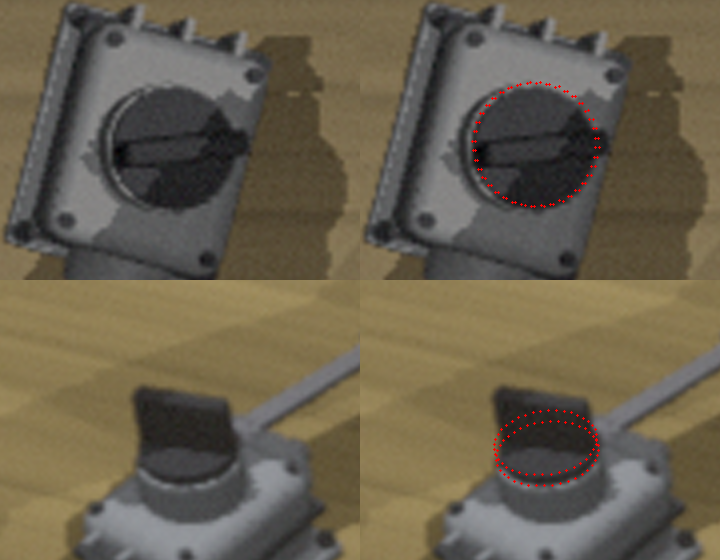

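```bash
python3 -c "
from h import *
print(env.get_state()['wrist_force']); env.hand_in()"
```

```text
[ 0.81633166  0.18169095 -0.42993936]
the job is handed in; nothing more can be done
```

I turned the proud plug back counter-clockwise with the fingers loosely beside the wing until it dropped in, then forward clockwise to its stop. I then opened the gripper, moved clear and handed the job in at about 15 s of the 38 s allowed. The hand-in gave no verdict.

**Drop-in:** after the back turn, the 5 mm-lift outline matched the cap in the scene picture and the 16 mm one did not. The brass stem had almost disappeared. I only turned it forward after that.

**Home:** the moment about the vertical axis jumped from about 0.01 to 0.65 N m at the stop. The last pictures show the cap flush on the collar. The fitted wing height is 123.5 to 124 mm, against 123 mm for home. The wing's net forward turn is about 0.6 rad, which fits a start near 0.6 rad and a stop at 1.2.

**Clearance:** the gripper was open and about 120 mm to the side of the plug, with under 1 N on the wrist. The arm never went near the other gear case.

**Disagreements:** the final wing angle differs by about 0.14 rad between the two cameras (-1.37 rad from the top, -1.51 rad from the scene). Reading the wing's edge in the top picture by eye gives about -1.45. Earlier height fits came out 2 to 8 mm low. The scene mask took in part of the stem, which explains that fit, but I did not find the cause for the wrist picture, the worst of them. I used the known height of about 137 mm instead.

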